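Book out a boxed part through the scanner arch

TASK

Book out the long blue carton that lies in the flat steel tray: lay it on the bench in front of the scanner arch and slide it, flat on the bench, all the way through under the arch, from the tray's side to the red tote's side; the gripper cannot follow it under, so push it in from one end and draw it out by the other. Then set it down gently (not dropped) in the red tote, lying flat with its label up. Do not shove the arch or disturb the other stock.

Things in the scene. Friction and masses are not known exactly. Their poses are not given: they have to be found in the camera images.
- carton: Long blue carton with yellow end bands and a paper label on top; 54 (x) x 200 (y) x 44 (z) mm, about 0.35 kg, rigid. Origin: centre of its underside; z up, y along its length. Starts in the tray. It can be gripped across its 54 mm width.
- tray: Flat steel pick tray fixed on the bench, 140 (x) x 250 (y) mm outside, walls 16 mm high and 4 mm thick, floor 4 mm thick. Origin: centre of its underside. It stands on the left or the right, with the tote on the other side.
- tote: Red open tote fixed on the bench, outside 140 (x) x 260 (y) mm, walls 5 mm thick, rim 56 mm above the bench, floor 5 mm thick; inside 130 x 250 mm. Origin: centre of its underside; y along its length.
- arch: Free-standing 2.5 kg scanner arch: two grey legs and a black head, 140 (x) wide, 50 (y) deep, 128 mm tall with its green lamp. Opening between the legs 72 mm wide (x), 62 mm high from the bench, right through along y. Origin: on the bench in the middle of the opening; x across it, y along the passage (about world y). Two flat yellow stripes on the bench mark the lane along y.
- filter_orange: orange oil filter standing upright, 84 mm diameter, 150 mm tall. Bystander, leave alone. Origin: centre of its underside.
- filter_white: white oil filter standing upright, 76 mm diameter, 110 mm tall. Bystander, leave alone. Origin: centre of its underside.
- shock: yellow shock absorber lying flat, 230 mm long along its x, 36 mm thick. Bystander, leave alone. Origin: on its underside, 20 mm from mid-length.
- bearing_box: small black and orange box, 70 x 70 mm, 45 mm tall. Bystander, leave alone. Origin: centre of its underside.
- bearing_box2: black and orange box, 70 x 70 mm, 60 mm tall. Bystander, leave alone. Origin: centre of its underside.
- cup: open steel cup, 70 mm diameter, 70 mm tall. Bystander, leave alone. Origin: centre of its underside.
Mind the look-alikes: they are no part of the job. Of the things like the carton, leave any that is green; of the rest the larger one is meant.

How it is judged:
By the outcome, as a careful person would: the job done as asked, in the order asked, and still so for the second after the job is handed in, with the robot touching nothing.
It also fails if it takes over 64 s, if anything falls off the work surface, if the arm or the gripper's body presses on something with over 40 N, if the wrist force passes 120 N, or if a joint passes its speed limit or range.

ROBOT

A 6-joint arm with a two-finger parallel gripper is mounted at the origin on the work surface. World frame = base frame: x ahead of the robot, y to its left, z up, the work surface at z = 0. Lengths are in m, angles in rad, forces in N, time in s.
With the tool pointing down it reaches from about 0.375 to 0.975 m from the base axis. Payload 3.8 kg.
Tool frame: the origin (TCP) lies midway between the tips of the shut fingers; the grasp point (between the pads) lies 19 mm behind it; z points along the fingers, y is the line along which they close (so a half turn about z gives the same grasp; the last joint's range is limited). The gripper opens to 85 mm and grips with 20 to 120 N. Pads are 22 mm wide; open, the fingers measure 114 mm over their backs; the gripper's body (76 mm by 85 mm) begins 54 mm behind the grasp point. The pads swing forward as they close: fully open they stand 13 mm farther back than shut.
Start: joints at [-1.335, 0.264, 1.604, -0, 1.274, -0.037], TCP at [0.182, -0.65, 0.231] pointing down, gripper open.
Joint ranges: [-2.63, 2.63], [-0.94, 2.18], [0.31, 2.57], [-1.31, 4.45], [0, 2.66], [-2.55, 2.55]. Speed limits (rad/s): [2.57, 2.57, 3.14, 3.14, 3.14, 3.14].

INTERFACE

Orientations are given as a rotation vector (axis times angle).
In Python, from workcell import bot gives the robot as it stands.
- The arm moves only by the tool step_arm, never from a script. Its argument "motion" is a list of rows, each a list of 5 numbers: the finger opening in cm, from 0 to 8.54, then the shift along the tool's x, y, z in cm, then the turn about the tool's z in degrees. In form: [[claw, dx, dy, dz, twist], ...]. A call has 1 to 20 rows; each row is the pose to reach, as a shift and turn from the pose commanded when the call began, along the tool's axes at that moment; what a row does not reach only later rows make up. A row lasts 1/10 s, in which the tool goes at most 50 mm and 8.59 degrees, less where a joint would pass 70% of its speed; a pose out of reach is approached as far as the arm can. A call with a gripper value outside its range is refused whole. The fingers move at their own pace and stop on an object; "force" is the grip in N (left out, the last holds). Time passes only in rows, so rows that repeat a pose let the fingers close. It gives the time, the measured TCP pose, the force, the opening and the grip force at its end, in the units of the state.
- bot.read_state(): the state, without advancing time (a new reading comes with each control period).
- bot.read_camera(name): name is "scene" or "top"; returns (picture, depth): 480x640x3 uint8, red, green, blue; 480x640 float32, m along the optical axis (not along the pixel's ray), 0 where there is no reading.
- bot.calibration(name): a dict with "mtx" (3x3 intrinsics, pixels), "k1" (the pictures are not rectified: a ray, as slopes to the right and down, at radius r is drawn at 1 + k1 r^2 times it, then the intrinsics apply), "origin" and "orientation" of the camera in the world. Camera axes: x right, y up, looking along -z (the intrinsics and any distortion apply to the point x, -y, -z); pixel columns grow to the right and rows downward; lengths in m; the calibration is good to about 2 mm. A picture is of the moment at which its call begins. calibration takes no time and is no camera call.
- bot.finish_job(): hands the job in; it is judged then, once.
The state is a dict: "time": time; "q": joint angles; "joint_vel": joint speeds; "joint_torque": joint torques, N m; "tool_pos": TCP position; "tcp_rot": TCP orientation; "wrist_force": force on the tool from outside, world axes, zero at the start; "torque": the same for the moment, N m; "width": opening from 0.0 (shut) to 1.0 (fully open); "grip_force": force on a finger pad.
Only numpy, scipy, OpenCV 4.12 (cv2) and the standard library are available. Lean on these libraries where they do the work, as an engineer would, in place of code of your own. Each camera call takes 0.05 s, during which the arm holds its last target. There are 200 camera calls.

## Working session

There is one attempt and no reset: what is moved stays moved. The work goes in short steps, Python scripts to look and compute and a tool call to move; the robot and the scene stay as the last step left them, time stands still between calls to the robot, and variables do not carry over. Pictures are saved under pics/ and viewed, at most 10 in all, crops included, and the job is handed in when it is done.

Besides the shell and the picture viewer there is one more tool, called after ">>>" as name(argument=value, ...) on one line, values as JSON. step_arm: Moves the arm, as the interface text tells. Its arguments: {"type":"object","properties":{"motion":{"type":"array","items":{"type":"array","items":{"type":"number"}}},"force":{"type":"number"}},"required":["motion"]}

```bash
mkdir -p pics
cat > h.py <<'E'
import numpy as np, cv2
from workcell import bot
from scipy.spatial.transform import Rotation as R
def rot(c):
    o=np.array(c["orientation"],float)
    return o if o.shape==(3,3) else R.from_rotvec(o).as_matrix() if o.size==3 else R.from_quat(o).as_matrix()
def rays(c,px):
    px=np.asarray(px,float).reshape(-1,1,2)
    K=np.array(c["mtx"],float)
    n=cv2.undistortPoints(px,K,np.array([c["k1"],0,0,0.]))[:,0]
    return np.c_[n[:,0],-n[:,1],-np.ones(len(n))]@rot(c).T
def onplane(c,px,z):
    d=rays(c,px);o=np.array(c["origin"]);return o+d*((z-o[2])/d[:,2])[:,None]
def cloud(c,depth):
    v,u=np.mgrid[:480,:640];d=rays(c,np.c_[u.ravel(),v.ravel()])
    return (np.array(c["origin"])+d*depth.reshape(-1,1)).reshape(480,640,3)
E
python3 - <<'E'
from h import *
for n in("top","scene"):
    p,d=bot.read_camera(n);cv2.imwrite(f"pics/{n}0.png",p[...,::-1]);np.savez(f"{n}0.npz",p=p,d=d);print(n,bot.calibration(n))
print(bot.read_state())
E
```

```text
top {'mtx': array([[523.10701834,   0.        , 310.43529413],
       [  0.        , 523.10701834, 243.2512729 ],
       [  0.        ,   0.        ,   1.        ]]), 'k1': -0.042070799284204, 'origin': array([ 0.31656641, -0.01600697,  1.26426663]), 'orientation': array([ 0.08561122, -0.12080651, -1.54404327])}
scene {'mtx': array([[615.4467115 ,   0.        , 333.57138164],
       [  0.        , 615.4467115 , 240.62607653],
       [  0.        ,   0.        ,   1.        ]]), 'k1': 0.04813328714487661, 'origin': array([ 1.71840343, -0.2002057 ,  0.88928322]), 'orientation': array([0.79002599, 0.6900245 , 1.32366488])}
{'time': 0.1, 'q': array([-1.33491737e+00,  2.64707228e-01,  1.60523562e+00,  3.08289292e-05,
        1.27371916e+00, -3.68651090e-02]), 'joint_vel': array([ 3.54320393e-05, -2.14067728e-03, -2.09667768e-03,  1.80777699e-04,
        7.13026148e-05, -2.51460065e-04]), 'joint_torque': array([ 4.67602064e-07, -5.16708148e+01, -3.68589413e+01, -9.51104948e-05,
        6.25208908e-03,  7.31648214e-06]), 'tool_pos': array([ 0.18170348, -0.64939337,  0.2300677 ]), 'tcp_rot': array([-3.11038430e+00, -4.26804269e-01,  2.76674480e-04]), 'wrist_force': array([-0.23963734, -0.61793291, -0.9253688 ]), 'torque': array([-0.01211428,  0.05726485,  0.06232098]), 'grip_force': 0.0, 'width': 0.9987687427716667}
```

View pics/top0.png

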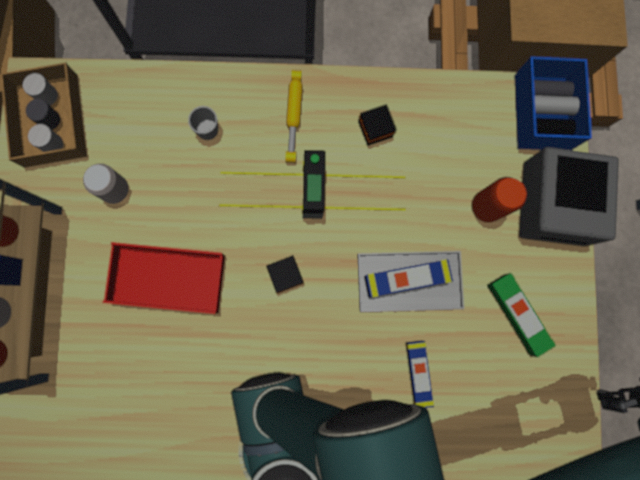

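View pics/scene0.png

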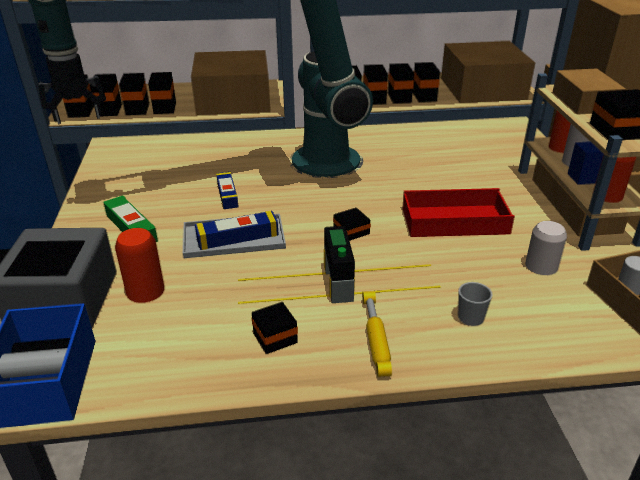

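Top view candidates: the blue carton in the tray at (408,279), a small blue one on the bench at (420,373), and a green one at (521,314). I choose the one in the tray because it is larger, blue and in the tray. The arch is at (314,184), the tote at (165,278), and the boxes at (285,275) and (377,125).

Run:
```python
from h import *
c=bot.calibration("top");f=np.load("top0.npz");p,d=f["p"],f["d"];P=cloud(c,d)
cv2.imwrite("pics/crop.png",cv2.resize(p[230:420,340:570,::-1],None,fx=3,fy=3))
h=cv2.cvtColor(p,cv2.COLOR_RGB2HSV);Z=P[...,2]
def rep(n,m,zt,box):
    M=np.zeros((480,640),np.uint8);x0,y0,x1,y1=box;M[y0:y1,x0:x1]=m[y0:y1,x0:x1]
    M=cv2.morphologyEx(M,cv2.MORPH_OPEN,np.ones((2,2)))
    v,u=np.nonzero(M);
    if len(u)<5: print(n,"none");return
    q=onplane(c,np.c_[u,v],zt)[:,:2].astype(np.float32);r=cv2.minAreaRect(q)
    print(n,len(u),"ctr",np.round(r[0],4),"size",np.round(r[1],4),"ang",round(r[2],1),"zmed",round(float(np.median(Z[M>0])),4),"z90",round(float(np.percentile(Z[M>0],95)),4))
print("bench z",np.median(Z[330:350,250:300]))
rep("carton",Z>0.036,.048,(355,250,465,312))
rep("tray",((h[...,1]<60)|(Z>.03)),.01,(350,245,470,320))
rep("tote rim",Z>0.045,.056,(95,230,235,325))
rep("arch head z>.09",Z>0.09,.11,(295,140,335,225))
rep("arch black",(h[...,2]<70),.115,(295,140,335,225))
rep("box1",Z>0.03,.045,(260,250,310,300))
rep("box2",Z>0.03,.06,(350,95,405,150))
rep("shock",Z>0.015,.03,(280,65,305,168))
rep("orange",Z>.1,.15,(465,170,530,230))
rep("white",Z>.08,.11,(75,155,135,210))
rep("cup",Z>.05,.07,(180,100,225,145))
for n,b in(("stripe up",(215,160,410,185)),("stripe lo",(215,195,410,215))):
    rep(n,(h[...,0]>24)&(h[...,0]<34)&(h[...,1]>150),0,b)
for a,b in((182,185),(184,190),(315,150),(313,200)):print(a,b,P[b,a])
```

```text
bench z 0.0007999635412181405
carton 1969 ctr [ 0.3997 -0.2768] size [0.0546 0.202 ] ang 11.9 zmed 0.0492 z90 0.0533
tray 6200 ctr [ 0.3964 -0.2883] size [0.1435 0.2557] ang 2.9 zmed 0.0077 z90 0.052
tote rim 955 ctr [0.3865 0.2954] size [0.2626 0.1425] ang 85.9 zmed 0.0513 z90 0.0592
arch head z>.09 1369 ctr [ 0.6108 -0.0474] size [0.1442 0.0499] ang 1.1 zmed 0.1152 z90 0.1223
arch black 949 ctr [ 0.6026 -0.0472] size [0.1535 0.0467] ang 0.1 zmed 0.114 z90 0.1185
box1 913 ctr [0.4026 0.0148] size [0.0708 0.0697] ang 22.4 zmed 0.0456 z90 0.0496
box2 981 ctr [ 0.7713 -0.199 ] size [0.0787 0.0777] ang 21.0 zmed 0.0602 z90 0.0648
shock 1077 ctr [0.7889 0.0021] size [0.25   0.0462] ang 1.7 zmed 0.0312 z90 0.0388
orange 1248 ctr [ 0.5797 -0.4687] size [0.082  0.0955] ang 44.8 zmed 0.1489 z90 0.1541
white 910 ctr [0.6008 0.4358] size [0.0804 0.0727] ang 64.9 zmed 0.1089 z90 0.1137
cup 300 ctr [0.7605 0.2195] size [0.0725 0.0641] ang 2.8 zmed 0.0581 z90 0.0726
stripe up 174 ctr [ 0.6547 -0.0459] size [0.0044 0.4429] ang 0.2 zmed 0.0012 z90 0.0059
stripe lo 238 ctr [ 0.572 -0.039] size [0.0058 0.4315] ang 0.2 zmed 0.0019 z90 0.0072
182 185 [6.21349853e-01 2.77634834e-01 1.69979817e-04]
184 190 [0.60848429 0.27161492 0.00182373]
315 150 [ 0.68411974 -0.04573822  0.11286456]
313 200 [ 0.56582483 -0.0435246   0.12163306]
```

View pics/crop.png

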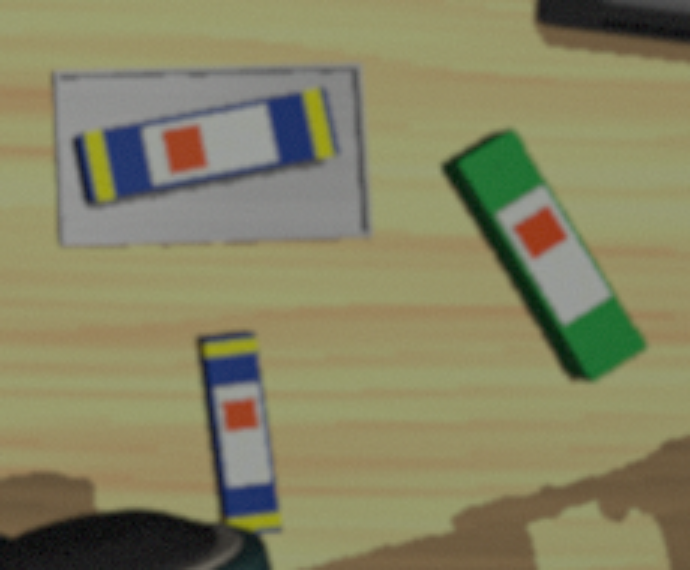

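The crop shows the carton in the tray is the larger blue one with yellow bands, label up. The small blue and green ones are look-alikes. The measured sizes match the ones given.

```bash
cat >> h.py <<'E'
def go(x,y,z,yaw,s=None):
    "row (cm, deg) to reach TCP x,y,z with tool y axis at world angle yaw (deg, mod 180)"
    s=s or bot.read_state();M=R.from_rotvec(s["tcp_rot"]).as_matrix()
    t=M.T@(np.array([x,y,z])-s["tool_pos"])*100
    cur=np.degrees(np.arctan2(M[1,1],M[0,1]))
    tw=-((yaw-cur+90)%180-90)
    print("go",(x,y,z,yaw),np.round(t,2),"twist",round(tw,1),"tilt",np.round(M[:,2],3),"yaw",round(cur,1))
E
python3 - <<'E'
from h import *
go(.3997,-.2768,.16,11.9)
c=bot.calibration("top");f=np.load("top0.npz");P=cloud(c,f["d"])[140:225,295:335].reshape(-1,3)
for lo,hi in((.107,.119),(.1,.13)):
    q=P[(P[:,2]>lo)&(P[:,2]<hi)];print(len(q),cv2.minAreaRect(q[:,:2].astype(np.float32)),np.percentile(q[:,0],[1,50,99]),np.percentile(q[:,1],[1,50,99]))
E
```

```text
go (0.3997, -0.2768, 0.16, 11.9) [ 31.03 -30.     7.07] twist -86.3 tilt [-0.     0.002 -1.   ] yaw -74.4
1184 ((0.6150227189064026, -0.04501252621412277), (0.14003388583660126, 0.0500996932387352), 0.9206105470657349) [0.5456147  0.6114015  0.68334111] [-0.06913525 -0.04446348 -0.02048567]
1327 ((0.6147921681404114, -0.045128487050533295), (0.14026372134685516, 0.05015576630830765), 1.2526603937149048) [0.54519144 0.61153899 0.68328174] [-0.06912868 -0.04461581 -0.02045539]
```

>>> step_arm(motion=[[7.2,1,-1,0.5,-4],[7.2,3,-3,1,-10],[7.2,6,-5.5,2,-18],[7.2,9,-8.5,3,-26],[7.2,12,-11.5,4,-34],[7.2,15,-14.5,5,-42],[7.2,18,-17.5,6,-50],[7.2,21,-20.5,7,-58],[7.2,24,-23.5,7,-66],[7.2,27,-26,7,-73],[7.2,29,-28,7,-79],[7.2,30.5,-29.5,7,-84],[7.2,31,-30,7,-86.3],[7.2,31,-30,7,-86.3],[7.2,31,-30,7,-86.3]])

```text
time: 1.6
tool_pos: [0.3992, -0.2782, 0.1612]
tcp_rot: [-1.98, -2.439, 0.001]
wrist_force: [0.9, -0.5, 0.4]
width: 0.842
grip_force: 0.0
```

Run:
```python
from h import *
go(.3997,-.2768,.010,11.9)
```

```text
go (0.3997, -0.2768, 0.01, 11.9) [ 0.13  0.08 15.12] twist -0.0 tilt [-0. -0. -1.] yaw 11.9
```

>>> step_arm(motion=[[7.2,0.1,0.1,2,0],[7.2,0.1,0.1,5,0],[7.2,0.1,0.1,8,0],[7.2,0.1,0.1,11,0],[7.2,0.1,0.1,13,0],[7.2,0.1,0.1,14.3,0],[7.2,0.1,0.1,15.1,0],[7.2,0.1,0.1,15.1,0],[5.0,0.1,0.1,15.1,0],[5.0,0.1,0.1,15.1,0],[5.0,0.1,0.1,15.1,0],[5.0,0.1,0.1,15.1,0],[5.0,0.1,0.1,15.1,0],[5.0,0.1,0.1,15.1,0]], force=50)

```text
time: 3.0
tool_pos: [0.4017, -0.2774, 0.0117]
tcp_rot: [1.976, 2.438, -0.0]
wrist_force: [0.8, 0.4, 5.6]
width: 0.623
grip_force: 54.6
```

>>> step_arm(motion=[[5.0,0,0,-0.5,0],[5.0,0,0,-1.5,0],[5.0,0,0,-3.5,0],[5.0,0,0,-6,0],[5.0,0,0,-7.5,0],[5.0,0,0,-8,0],[5.0,0,0,-8,0]])

```text
time: 3.7
tool_pos: [0.4005, -0.2765, 0.0909]
tcp_rot: [1.978, 2.44, 0.0]
wrist_force: [0.3, -0.4, -3.1]
width: 0.625
grip_force: 53.8
```

Run:
```python
from h import *
s=bot.read_state();print(s["tool_pos"],s["wrist_force"],s["torque"],s["width"])
go(.614,-.21,.03,1);go(.614,-.21,.0065,1)
```

```text
[ 0.40046501 -0.27647163  0.09091973] [ 0.30498844 -0.40082214 -3.1012794 ] [-0.00964577 -0.01160838  0.01084999] 0.6253678838558631
go (0.614, -0.21, 0.03, 1) [ 2.09 22.26  6.11] twist 10.9 tilt [ 0.001 -0.001 -1.   ] yaw 11.9
go (0.614, -0.21, 0.0065, 1) [ 2.09 22.26  8.46] twist 10.9 tilt [ 0.001 -0.001 -1.   ] yaw 11.9
```

>>> step_arm(motion=[[5.0,0.2,1.5,0,1],[5.0,0.4,4,0,2],[5.0,0.8,7.5,0,4],[5.0,1.1,11,0,6],[5.0,1.5,14.5,0,7],[5.0,1.8,18,0,9],[5.0,2,20.5,0,10],[5.0,2.1,22,1,10.9],[5.0,2.1,22.3,2.5,10.9],[5.0,2.1,22.3,4.5,10.9],[5.0,2.1,22.3,6.2,10.9],[5.0,2.1,22.3,7.4,10.9],[5.0,2.1,22.3,8.0,10.9],[5.0,2.1,22.3,8.2,10.9],[5.0,2.1,22.3,8.35,10.9],[5.0,2.1,22.3,8.35,10.9]])

```text
time: 5.3
tool_pos: [0.6144, -0.2102, 0.0077]
tcp_rot: [2.201, 2.24, 0.0]
wrist_force: [-1.6, 0.3, 1.6]
width: 0.623
grip_force: 54.3
```

Run:
```python
from h import *
s=bot.read_state();print(s["tool_pos"],s["wrist_force"],s["torque"],s["width"])
p,d=bot.read_camera("scene");cv2.imwrite("pics/s1.png",cv2.resize(p[150:350,150:450,::-1],None,fx=2.6,fy=2.6))
```

```text
[ 0.61437242 -0.21016932  0.00770308] [-1.58472151  0.32141922  1.55902533] [ 0.00423186  0.41182028 -0.029619  ] 0.6229271933385658
```

View pics/s1.png

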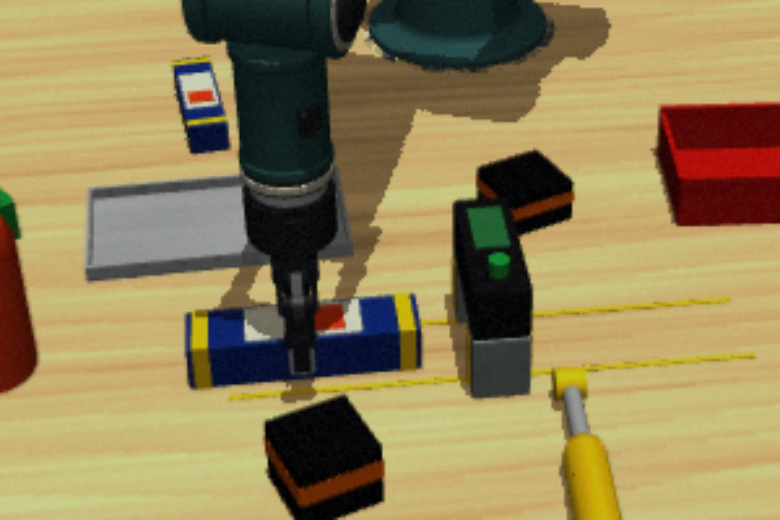

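The carton is flat on the bench in the lane (crop x 187–420), short of the arch (crop 455–530). I'll release, step back over its trailing end and measure.

>>> step_arm(motion=[[5.6,0,0,0,0],[6.4,0,0,0,0],[7.2,0,0,0,0],[7.2,0,0,0,0],[7.2,0,0,0,0],[7.2,0,0,-1,0],[7.2,0,0,-3,0],[7.2,0,0,-6,0],[7.2,-1,0,-8,0],[7.2,-3,0,-8,0],[7.2,-6,0,-8,0],[7.2,-8,0,-8,0],[7.2,-8,0,-8,0]])

```text
time: 6.65
tool_pos: [0.615, -0.293, 0.086]
tcp_rot: [2.205, 2.238, -0.001]
wrist_force: [-0.8, 0.8, -0.0]
width: 0.841
grip_force: 0.0
```

```bash
cat > m.py <<'E'
from h import *
import sys
c=bot.calibration("top");p,d=bot.read_camera("top");P=cloud(c,d).reshape(-1,3)
s=bot.read_state()
col=p.reshape(-1,3).astype(int)
lane=(P[:,0]>.5)&(P[:,0]<.72)
a=lane&(abs(P[:,1]+.045)<.06)&(P[:,2]>.105)&(P[:,2]<.135);print("arch",cv2.minAreaRect(P[a][:,:2].astype(np.float32)))
k=lane&(P[:,1]>-.36)&(P[:,1]<.36)&(P[:,2]>.03)&(P[:,2]<.053)
q=P[k];print("carton",len(q),cv2.minAreaRect(q[:,:2].astype(np.float32)))
for y in np.arange(-.34,.34,.02):
    r=q[abs(q[:,1]-y)<.01]
    if len(r)>8:print(round(y,2),np.round([r[:,0].min(),r[:,0].max()],4),end="; ")
print("\ny range",q[:,1].min(),q[:,1].max())
b=(col[:,2]>col[:,0]+30)&lane&(P[:,2]<.06)&(P[:,2]>.03);print("blue rng",P[b].min(0) if b.any() else 0,P[b].max(0) if b.any() else 0)
E
python3 m.py
python3 - <<'E'
from h import *
go(.614,-.29,.008,1)
E
```

```text
arch ((0.6145740747451782, -0.044706158339977264), (0.04996076598763466, 0.14047181606292725), 89.8931884765625)
carton 1604 ((0.6020523309707642, -0.11005885899066925), (0.30502063035964966, 0.15168608725070953), 76.88540649414062)
-0.26 [0.5878 0.6412]; -0.24 [0.587  0.6401]; -0.22 [0.5869 0.6399]; -0.2 [0.5859 0.6395]; -0.18 [0.5863 0.6385]; -0.16 [0.5858 0.6407]; -0.14 [0.585  0.6409]; -0.12 [0.5838 0.6394]; -0.1 [0.5846 0.6381]; -0.06 [0.5444 0.5471]; -0.04 [0.5446 0.5461]; -0.02 [0.5446 0.6631]; 0.0 [0.6854 0.7036]; 0.02 [0.6828 0.7086]; 
y range -0.2758001675899113 0.024851299059425166
blue rng [ 0.58501683 -0.27296522  0.03048271] [ 0.63905733 -0.1088046   0.05364295]
go (0.614, -0.29, 0.008, 1) [ 0.14 -0.07  7.77] twist -0.1 tilt [-0.001  0.001 -1.   ] yaw 0.9
```

>>> step_arm(motion=[[7.2,0.2,0,1,0.4],[7.2,0.2,0,3,0.4],[7.2,0.2,0,5,0.4],[7.2,0.2,0,6.5,0.4],[7.2,0.2,0,7.4,0.4],[7.2,0.2,0,7.8,0.4],[7.2,0.2,0,7.8,0.4],[5.0,0.2,0,7.8,0.4],[5.0,0.2,0,7.8,0.4],[5.0,0.2,0,7.8,0.4],[5.0,0.2,0,7.8,0.4],[5.0,0.2,0,7.8,0.4],[5.0,0.2,0,7.8,0.4]], force=40)

```text
time: 8.0
tool_pos: [0.6165, -0.2883, 0.0101]
tcp_rot: [2.208, 2.232, 0.001]
wrist_force: [0.3, -0.7, 5.6]
width: 0.626
grip_force: 44.3
```

```bash
python3 m.py
python3 - <<'E'
from h import *
s=bot.read_state();print(s["tool_pos"],s["wrist_force"],s["torque"])
go(.615,-.125,.008,.5)
E
```

```text
arch ((0.614263117313385, -0.0449252687394619), (0.1410512924194336, 0.050006166100502014), 0.6519131660461426)
carton 1487 ((0.6029060482978821, -0.10168789327144623), (0.2929454445838928, 0.15255457162857056), 75.36180877685547)
-0.26 [0.6174 0.6412]; -0.24 [0.5873 0.641 ]; -0.22 [0.5869 0.6423]; -0.2 [0.5863 0.6421]; -0.18 [0.5864 0.6417]; -0.16 [0.5856 0.6406]; -0.14 [0.5859 0.6399]; -0.12 [0.5843 0.639 ]; -0.1 [0.5858 0.6385]; -0.06 [0.5446 0.5464]; -0.04 [0.5444 0.5461]; -0.02 [0.5448 0.6631]; 0.0 [0.6837 0.7037]; 0.02 [0.6828 0.7111]; 
y range -0.26267078191470583 0.024934259062640178
blue rng [ 0.585791   -0.26114464  0.03086299] [ 0.63828451 -0.10880166  0.05286731]
[ 0.61652929 -0.28831447  0.01005347] [0.17825781 0.16383602 4.74374238] [-0.03592201  0.13771671 -0.04738332]
go (0.615, -0.125, 0.008, 0.5) [16.33  0.03  0.19] twist 0.1 tilt [ 0.002 -0.001 -1.   ] yaw 0.6
```

>>> step_arm(motion=[[5.0,0.3,0.1,0,0],[5.0,1,0.2,0,0],[5.0,2,0.2,0,0],[5.0,3.2,0.2,0,0],[5.0,4.4,0.2,0,0],[5.0,5.6,0.2,0,0],[5.0,6.8,0.2,0,0],[5.0,8,0.2,0,0],[5.0,9.2,0.2,0,0]])

```text
time: 8.95
tool_pos: [0.6176, -0.197, 0.01]
tcp_rot: [2.206, 2.232, -0.0]
wrist_force: [-1.2, -5.5, 5.0]
width: 0.63
grip_force: 44.4
```

```bash
python3 m.py
python3 - <<'E'
from h import *
s=bot.read_state();print(s["tool_pos"],s["wrist_force"],s["torque"],s["width"])
p,d=bot.read_camera("scene");cv2.imwrite("pics/s2.png",cv2.resize(p[150:350,150:450,::-1],None,fx=2.6,fy=2.6))
E
```

```text
arch ((0.6148921847343445, -0.0451044924557209), (0.1409219205379486, 0.050082799047231674), 1.1758193969726562)
carton 789 ((0.615775465965271, -0.03939618170261383), (0.18927507102489471, 0.14129377901554108), 63.31132125854492)
-0.14 [0.5888 0.642 ]; -0.12 [0.5876 0.6413]; -0.1 [0.5871 0.6405]; -0.08 [0.5567 0.6405]; -0.06 [0.5447 0.5461]; -0.04 [0.5445 0.5456]; -0.02 [0.545  0.6632]; 0.0 [0.6851 0.7189]; 0.02 [0.6871 0.7111]; 
y range -0.14705897296375936 0.024725408392269645
blue rng [ 0.58714783 -0.13174248  0.03296062] [ 0.63773508 -0.07399445  0.05074861]
[ 0.61754787 -0.19508551  0.01004456] [ 0.10011236 -0.28144925  5.55872034] [-0.24674467  0.1748869   0.02651963] 0.6228033339228951
```

View pics/s2.png

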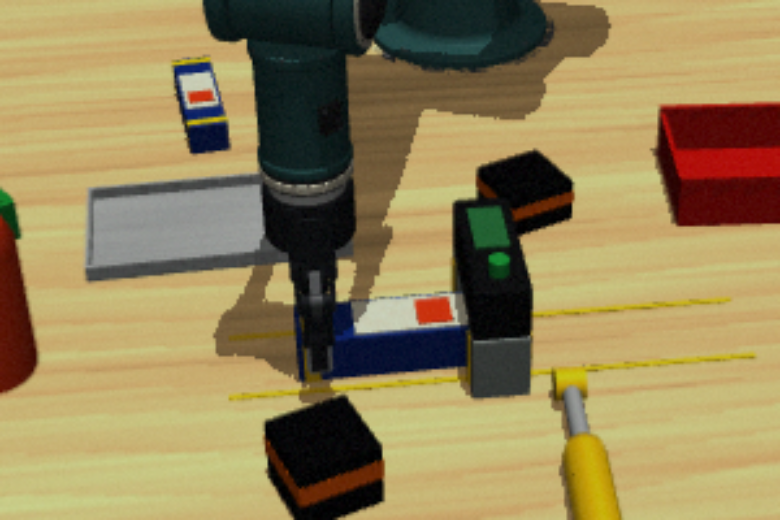

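The leading end is under the arch, centred at x≈0.614, and the arch hasn't moved. I'll push on.

>>> step_arm(motion=[[5.0,0.4,0,0,0],[5.0,1.2,0,0,0],[5.0,2.4,0,0,0],[5.0,3.6,0.05,0,0],[5.0,4.8,0.05,0,0],[5.0,6,0.05,0,0],[5.0,6.7,0.05,0,0],[5.0,7,0.05,0,0],[5.0,7,0.05,0,0]])

```text
time: 9.95
tool_pos: [0.6173, -0.1262, 0.01]
tcp_rot: [2.206, 2.233, 0.001]
wrist_force: [1.0, -1.6, 6.3]
width: 0.622
grip_force: 44.7
```

```bash
python3 m.py
```

```text
arch ((0.6150886416435242, -0.04381319135427475), (0.048637133091688156, 0.14108172059059143), 88.98847198486328)
carton 813 ((0.6268755197525024, 0.016982804983854294), (0.17942863702774048, 0.08380582183599472), 9.647046089172363)
-0.02 [0.5449 0.6618]; 0.0 [0.5859 0.7106]; 0.02 [0.5858 0.7185]; 0.04 [0.5853 0.6395]; 0.06 [0.5863 0.6389]; 
y range -0.039319735058700726 0.05420689197461684
blue rng [ 0.5859412  -0.01909852  0.03031762] [0.63796104 0.03258048 0.05058838]
```

>>> step_arm(motion=[[5.7,0,0,0,0],[6.4,0,0,0,0],[6.4,0,0,0,0],[6.4,0,0,0,0],[6.4,0,0,-1,0],[6.4,0,0,-3,0],[6.4,0,0,-6,0],[6.4,0,0,-10,0],[6.4,0,0,-14,0],[6.4,0,0,-17,0],[6.4,1,0,-18,0],[6.4,4,0,-18,0],[6.4,8,0,-18,0],[6.4,12,0,-18,0],[6.4,15,0,-18,0],[6.4,16,0,-18,0],[6.4,16.2,0,-18,0],[6.4,16.2,0,-18,0]])

```text
time: 11.8
tool_pos: [0.6141, 0.0361, 0.1881]
tcp_rot: [-2.208, -2.234, 0.002]
wrist_force: [-0.9, 0.5, -0.2]
width: 0.749
grip_force: 0.0
```

```bash
python3 m.py
python3 - <<'E'
from h import *
go(.6135,.036,.008,.3)
c=bot.calibration("top");f=np.load("top0.npz");P=cloud(c,f["d"])[:168].reshape(-1,3)
k=(P[:,0]>.65)&(P[:,0]<.8)&(abs(P[:,1]-.01)<.06)&(P[:,2]>.012)&(P[:,2]<.06);q=P[k];k2=(q[:,1]>-.018)
q=q[k2];print("shock",q[:,0].min(),q[q[:,0]<q[:,0].min()+.03].min(0),q[q[:,0]<q[:,0].min()+.03].max(0))
E
```

```text
arch ((0.6147968173027039, -0.05121593177318573), (0.14107169210910797, 0.03726563975214958), 0.43258488178253174)
carton 812 ((0.6064404249191284, -0.05163171887397766), (0.1878800094127655, 0.12852969765663147), 70.89776611328125)
-0.14 [0.5891 0.6446]; -0.12 [0.589  0.6433]; -0.1 [0.5882 0.6423]; -0.08 [0.5563 0.6432]; -0.06 [0.5443 0.5462]; -0.04 [0.5445 0.5457]; 0.0 [0.624  0.6933]; 0.02 [0.6268 0.6403]; 
y range -0.14556783070679938 0.03929104089520725
blue rng [ 0.58839237 -0.12424555  0.03087669] [0.64185778 0.02758495 0.05137175]
go (0.6135, 0.036, 0.008, 0.3) [ 0.06 -0.06 18.03] twist 0.3 tilt [-0.001 -0.001 -1.   ] yaw 0.6
shock 0.6802444548621187 [ 0.68024445 -0.00148429  0.01589038] [0.70981462 0.02493548 0.0372051 ]
```

>>> step_arm(motion=[[6.4,0.1,-0.1,2,0],[6.4,0.1,-0.1,6,0],[6.4,0.1,-0.1,10,0],[6.4,0.1,-0.1,13,0],[6.4,0.1,-0.1,15,0],[6.4,0.1,-0.1,16.5,0],[6.4,0.1,-0.1,17.5,0],[6.4,0.1,-0.1,18,0],[6.4,0.1,-0.1,18,0],[5,0.1,-0.1,18,0],[5,0.1,-0.1,18,0],[5,0.1,-0.1,18,0],[5,0.1,-0.1,18,0],[5,0.1,-0.1,18,0],[5,0.1,-0.1,18,0]], force=40)

```text
time: 13.35
tool_pos: [0.6146, 0.0373, 0.0099]
tcp_rot: [2.208, 2.233, 0.002]
wrist_force: [0.8, 0.5, 5.7]
width: 0.629
grip_force: 44.8
```

```bash
python3 m.py
python3 - <<'E'
from h import *
s=bot.read_state();print(s["tool_pos"],s["wrist_force"],s["torque"],s["width"]);go(.6135,.196,.008,.3)
p,d=bot.read_camera("scene");cv2.imwrite("pics/s3.png",cv2.resize(p[150:350,200:500,::-1],None,fx=2.6,fy=2.6))
E
```

```text
arch ((0.6146795749664307, -0.048530351370573044), (0.14084234833717346, 0.043411266058683395), 1.3320726156234741)
carton 757 ((0.5959862470626831, -0.07955905795097351), (0.09461712092161179, 0.14553743600845337), 11.304953575134277)
-0.14 [0.5897 0.644 ]; -0.12 [0.5885 0.6438]; -0.1 [0.588 0.644]; -0.08 [0.557  0.6441]; -0.06 [0.5443 0.5466]; -0.04 [0.5436 0.5461]; 
y range -0.14583035719400064 0.001071720395019439
blue rng [ 0.58802761 -0.12425201  0.03075034] [ 0.64275867 -0.0739441   0.05127901]
[0.6145973  0.03729397 0.00993995] [-0.22587566  0.21599435  5.94564384] [0.00963492 0.11090473 0.08530813] 0.6244911400840345
go (0.6135, 0.196, 0.008, 0.3) [15.87  0.07  0.19] twist 0.3 tilt [ 0.002  0.    -1.   ] yaw 0.6
```

View pics/s3.png

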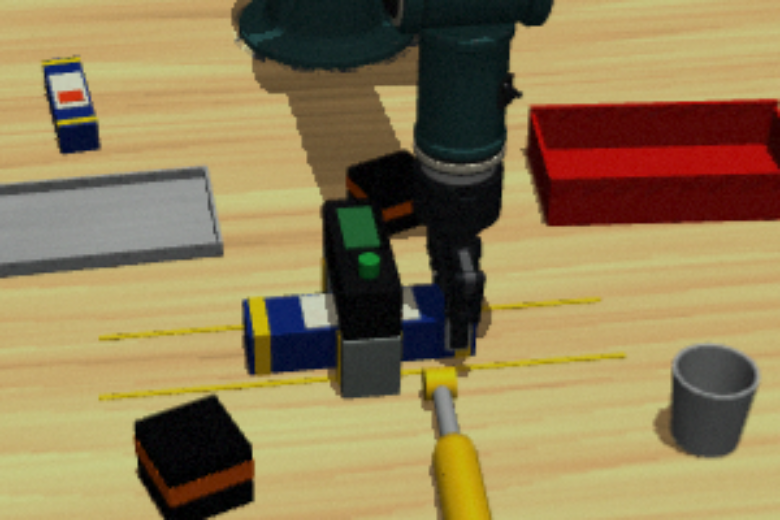

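The carton passes right through (crop x 245–475) and is gripped by its far end. Now I'll draw it out.

>>> step_arm(motion=[[5,0.3,0,0,0],[5,1,0,0,0],[5,2,0,0,0],[5,3.2,0,0,0],[5,4.4,0,0,0],[5,5.6,0,0,0],[5,6.8,0,0,0],[5,8,0,0,0],[5,9.2,0,0,0],[5,10.4,0,0,0],[5,11.6,0,0,0],[5,12.8,0,0,0],[5,14,0,0,0],[5,15.2,0,0,0],[5,16.4,0,0,0],[5,17.4,0,0,0],[5,18,0,0,0],[5,18,0,0,0]])

```text
time: 15.25
tool_pos: [0.6124, 0.2174, 0.0099]
tcp_rot: [2.208, 2.233, 0.001]
wrist_force: [-0.3, -0.6, 6.6]
width: 0.627
grip_force: 44.8
```

>>> step_arm(motion=[[5.7,0,0,0,0],[6.4,0,0,0,0],[7.2,0,0,0,0],[7.2,0,0,0,0],[7.2,0,0,-1,0],[7.2,0,0,-3,0],[7.2,0,0,-6,0],[7.2,0,0,-8,0],[7.2,-1,0,-8,0],[7.2,-3,0,-8,0],[7.2,-6,0,-8,0],[7.2,-8,0,-8,0],[7.2,-8,0,-8,0]])

```text
time: 16.55
tool_pos: [0.6114, 0.1342, 0.0876]
tcp_rot: [-2.212, -2.23, 0.004]
wrist_force: [-0.1, 1.0, -0.1]
width: 0.843
grip_force: 0.0
```

```bash
python3 m.py
python3 - <<'E'
from h import *
go(.6135,.13,.008,.6)
p,d=bot.read_camera("scene");cv2.imwrite("pics/s4.png",p[...,::-1])
E
```

```text
arch ((0.6153087019920349, -0.04492419958114624), (0.14116595685482025, 0.04997684806585312), 0.7834073901176453)
carton 840 ((0.6515412926673889, 0.06353870034217834), (0.31553545594215393, 0.15560735762119293), 73.37751770019531)
-0.06 [0.5443 0.5468]; -0.04 [0.5447 0.5458]; -0.02 [0.5445 0.6625]; 0.0 [0.681  0.7035]; 0.02 [0.6831 0.7185]; 0.04 [0.5865 0.642 ]; 0.06 [0.5867 0.6419]; 0.08 [0.5861 0.6413]; 0.1 [0.5867 0.64  ]; 0.2 [0.6266 0.6376]; 0.22 [0.6203 0.6403]; 0.24 [0.6214 0.6357]; 
y range -0.07192577047606705 0.2355032532938575
blue rng [0.58608036 0.03570004 0.03848168] [0.63890032 0.21428378 0.05110243]
go (0.6135, 0.13, 0.008, 0.6) [-0.55  0.2   7.98] twist -0.1 tilt [-0.002 -0.    -1.   ] yaw 0.5
```

View pics/s4.png

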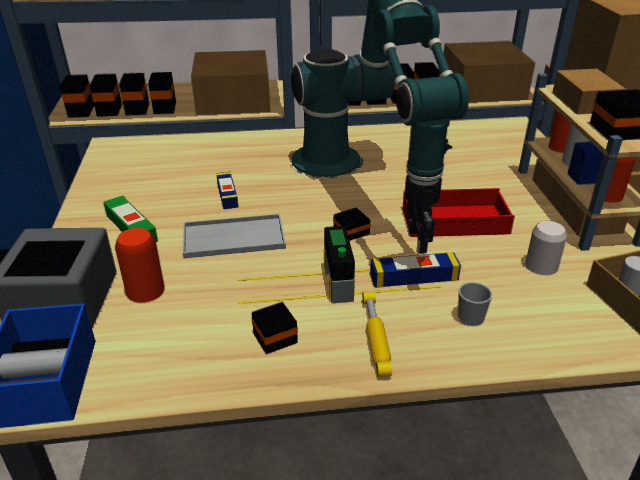

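The carton is fully out on the tote side (pixels 372–460, row 268), flat with its label up, and nothing else has been disturbed. I'll regrip it at the middle and lift.

>>> step_arm(motion=[[7.2,0,0.1,2,0],[7.2,0,0.2,4.5,0],[7.2,0,0.2,6.5,0],[7.2,0,0.2,7.5,0],[7.2,0,0.2,7.9,0],[7.2,0,0.2,7.9,0],[5,0,0.2,7.9,0],[5,0,0.2,7.9,0],[5,0,0.2,7.9,0],[5,0,0.2,7.9,0],[5,0,0.2,7.9,0],[5,0,0.2,7.9,0],[5,0,0.2,7.4,0],[5,0,0.2,6,0],[5,0,0.2,4,0],[5,0,0.2,1,0],[5,0,0.2,-1.5,0],[5,0,0.2,-2.1,0],[5,0,0.2,-2.1,0]], force=50)

```text
time: 18.55
tool_pos: [0.6153, 0.1373, 0.1113]
tcp_rot: [2.208, 2.232, 0.004]
wrist_force: [-0.8, -0.1, -3.1]
width: 0.624
grip_force: 54.6
```

Run:
```python
from h import *
s=bot.read_state();print(s["tool_pos"],s["wrist_force"],s["torque"],s["width"])
go(.3865,.2954,.1088,-4.1)
```

```text
[0.61530987 0.13733714 0.11130666] [-0.76013048 -0.05810667 -3.06444064] [-0.02300741 -0.01634497 -0.01251248] 0.6241446284753601
go (0.3865, 0.2954, 0.1088, -4.1) [ 16.05 -22.71   0.19] twist 4.7 tilt [ 0.003  0.    -1.   ] yaw 0.6
```

>>> step_arm(motion=[[5,0.8,-1.1,0,0.5],[5,2.2,-3.2,0,1],[5,4.2,-6,0,1.5],[5,6.2,-8.8,0,2],[5,8.2,-11.6,0,2.5],[5,10.2,-14.4,0,3],[5,12.2,-17.2,0,3.7],[5,14,-19.8,0,4.2],[5,15.3,-21.7,0,4.7],[5,15.9,-22.5,0,4.7],[5,16.0,-22.7,0,4.7],[5,16.0,-22.7,0,4.7]])

```text
time: 19.75
tool_pos: [0.3852, 0.2944, 0.1091]
tcp_rot: [2.298, 2.142, -0.002]
wrist_force: [0.2, -0.4, -2.8]
width: 0.621
grip_force: 54.5
```

Run:
```python
from h import *
s=bot.read_state();print(s["tool_pos"],s["wrist_force"],s["torque"],s["width"])
go(.3865,.2954,.1088,-4.1)
c=bot.calibration("top");p,d=bot.read_camera("top");P=cloud(c,d).reshape(-1,3);q=P[(abs(P[:,0]-.3865)<.05)&(P[:,2]>.115)&(P[:,2]<.17)&(P[:,1]>.1)]
print(q[:,1].min(),q[:,1].max())
p,d=bot.read_camera("scene");cv2.imwrite("pics/s5.png",cv2.resize(p[130:330,340:640,::-1],None,fx=2.6,fy=2.6))
```

```text
[0.38521455 0.29439094 0.10905933] [ 0.19679773 -0.38893141 -2.82624072] [-0.02937191  0.03588664  0.00259232] 0.6206349394093512
go (0.3865, 0.2954, 0.1088, -4.1) [0.11 0.12 0.03] twist 0.1 tilt [-0.001 -0.001 -1.   ] yaw -4.0
0.18926726291476711 0.6181720761646816
```

View pics/s5.png

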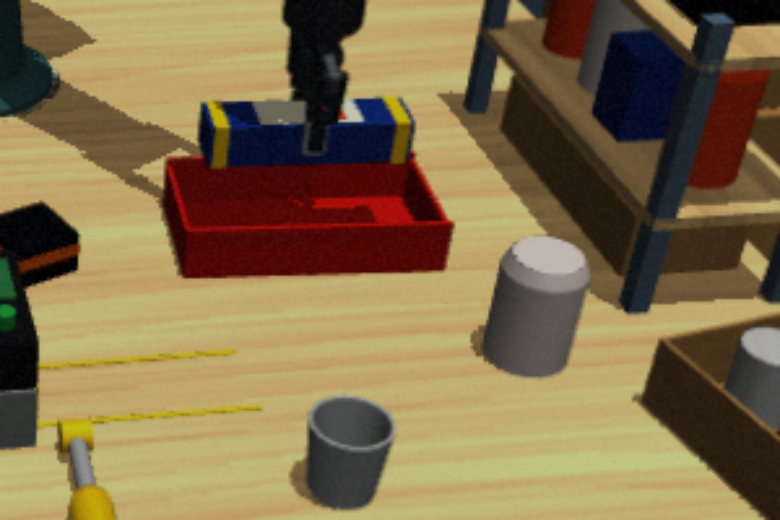

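The carton is held level and label up, centred over the tote (crop x 200–412 over the tote's 165–450). I'll lower it gently.

>>> step_arm(motion=[[5,0.3,0.1,1,0],[5,0.3,0.1,2.5,0],[5,0.3,0.1,4.2,0],[5,0.3,0.1,5.8,0],[5,0.3,0.1,7,0],[5,0.3,0.1,8,0],[5,0.3,0.1,8.6,0],[5,0.3,0.1,9,0],[5,0.3,0.1,9.2,0],[5,0.3,0.1,9.3,0],[5,0.3,0.1,9.3,0]])

```text
time: 20.95
tool_pos: [0.3872, 0.2979, 0.0172]
tcp_rot: [2.299, 2.141, 0.001]
wrist_force: [-0.5, -1.1, -3.6]
width: 0.629
grip_force: 54.5
```

Run:
```python
from h import *
s=bot.read_state();print(s["tool_pos"],s["wrist_force"],s["torque"],s["width"])
```

```text
[0.38720718 0.29794124 0.01717557] [-0.48171297 -1.08975456 -3.61081479] [-0.0258716  -0.02331359 -0.0455772 ] 0.6291279652150383
```

Still hanging (−3.6 N). I'll lower in half-millimetre steps.

>>> step_arm(motion=[[5,0,0,0.05,0],[5,0,0,0.1,0],[5,0,0,0.15,0],[5,0,0,0.2,0],[5,0,0,0.2,0]])

```text
time: 21.45
tool_pos: [0.3872, 0.2979, 0.0161]
tcp_rot: [2.299, 2.141, 0.0]
wrist_force: [-4.0, -2.3, 9.0]
width: 0.624
grip_force: 55.9
```

Contact (+9 N). I'll release and withdraw upward.

>>> step_arm(motion=[[5.4,0,0,0,0],[5.8,0,0,0,0],[6.4,0,0,0,0],[6.8,0,0,0,0],[6.8,0,0,0,0],[6.8,0,0,-1,0],[6.8,0,0,-3,0],[6.8,0,0,-6,0],[6.8,0,0,-10,0],[6.8,0,0,-14,0],[6.8,0,0,-18,0],[6.8,0,0,-20,0],[6.8,0,0,-20,0],[6.8,0,0,-20,0]])

```text
time: 22.85
tool_pos: [0.3869, 0.2977, 0.2152]
tcp_rot: [2.299, 2.141, 0.002]
wrist_force: [0.2, -0.2, -0.9]
width: 0.8
grip_force: 0.0
```

Run:
```python
from h import *
p,d=bot.read_camera("scene");cv2.imwrite("pics/s6.png",p[...,::-1])
a=np.load("scene0.npz")["p"].astype(int);print("mean change arch area",abs(a-p)[230:300,325:355].mean())
```

```text
mean change arch area 3.26
```

View pics/s6.png

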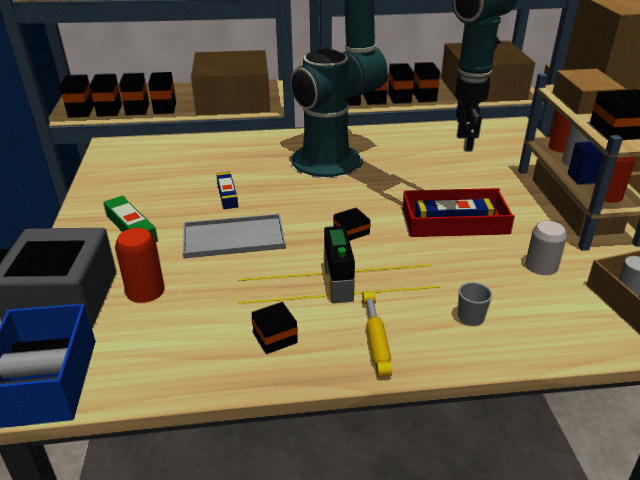

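The carton lies flat in the tote (pixels 418–494, row 208) with its label up. The arch and the other stock are unmoved and the gripper is clear.

```bash
python3 -c "
from workcell import bot
print(bot.finish_job())"
```

```text
the job is handed in; nothing more can be done
None
```

The long blue carton went flat through under the arch and was set down gently in the red tote, flat with its label up; the arch and other stock look unmoved in the last picture, and the job was handed in at about 23 s.

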